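# Close the vial drawer, then draw the sagging bolt and hold the store gate ajar

### The arm

A 6-joint arm with a two-finger parallel gripper is mounted at the origin on the work surface. World frame = base frame: x ahead of the robot, y to its left, z up, the work surface at z = 0. Lengths are in m, angles in rad, forces in N, time in s.
With the tool pointing down it reaches from about 0.25 to 0.725 m from the base axis. Payload 9.7 kg.
Tool frame: the origin (TCP) lies on the front face of the gripper's body, between the roots of the fingers; the fingertips stand 73 mm ahead of it and the grasp point (between the pads) lies 54 mm ahead of it (ctrl.grasp_offset is the distance from the TCP to the grasp point, in m); x points along the fingers, z is the direction in which the jaws open and shut, and the axes are right-handed (so a half turn about x gives the same grasp; the last joint's range is limited). The gripper opens to 85 mm and grips with 20 to 120 N. Pads are 22 mm wide; open, the fingers measure 114 mm over their backs; the gripper's body (76 mm by 85 mm) begins 54 mm behind the grasp point. The pads swing forward as they close: fully open they stand 13 mm farther back than shut.
Start: joints at [1.149, 0.087, 0.176, 1.66, 0, 1.571], TCP at [0.225, 0.502, 0.304] pointing down, gripper open.
Joint ranges: [-3.13, 3.13], [-0.85, 1.81], [-1.15, 1.24], [-2.2, 2.28], [-1.44, 1.52], [-3.14, 3.14]. Speed limits (rad/s): [2.22, 2.22, 2.57, 3.14, 3.14, 3.14].

### API

Orientations are given as a 3x3 rotation matrix whose columns are the frame's x, y, z axes.
In Python, from plant import readout, optics, ctrl gives the robot as it stands. The module is installed in compiled form; this text tells all that it offers.
- The arm moves only by the shell command python3 -m inch 'ROWS'. ROWS is JSON, a list of rows, each an object of numbers: "jaw": the opening, from -1 (shut) to 1 (fully open); "tx", "ty", "tz": the shift along the tool's x, y, z normalised to -1 to 1, where 1 is 20 cm; "ax", "ay", "az": the turn, a rotation vector about the tool's x, y, z normalised to -1 to 1, where 1 is 360 degrees. In form: [{"jaw": .., "tx": .., "ty": .., "tz": .., "ax": .., "ay": .., "az": ..}, ...]. A call has 1 to 5 rows; each row is the pose to reach, as a shift and turn from the pose commanded when the call began, along the tool's axes at that moment, turning the shorter way round; what a row does not reach only later rows make up. A row lasts 1/8 s, in which the tool goes at most 62.5 mm and 10.7 degrees, less where a joint would pass 70% of its speed; a pose out of reach is approached as far as the arm can. A call with a number of a shift or a turn outside -1 to 1 is refused whole. A call with a gripper value outside its range is refused whole. The fingers move at their own pace and stop on an object; the grip force is fixed at half the most. Time passes only in rows, so rows that repeat a pose let the fingers close. It gives the time, the measured TCP pose, the force and the opening at its end, in the units of the state.
- readout.get_state(): the state, without advancing time (a new reading comes with each control period).
- optics.get_image(name): name is "scene" or "side" or "wrist"; returns a dict with "pixels" (420x560x3 uint8, red, green, blue), "z_map" (420x560 float32, m along the optical axis (not along the pixel's ray), 0 where there is no reading), "fx", "fy", "cx", "cy" (pixels), "k1" (the pictures are not rectified: a ray, as slopes to the right and down, at radius r is drawn at 1 + k1 r^2 times it, then the intrinsics apply), "pose" (4x4, takes a point from camera to world coordinates); the wrist camera has in their place "hand_eye" (4x4, takes a point from camera to tool coordinates, whose origin is the TCP and whose axes are the tool frame's). Camera axes: x right, y down, z forward; pixel columns grow to the right and rows downward; lengths in m; the calibration is good to about 2 mm. A picture is of the moment at which its call begins: read the wrist's pose just before it.
- ctrl.finish_job(): hands the job in, once; it reports no verdict.
The state is a dict: "clock": time; "q": joint angles; "joint_velocities": joint speeds; "tau": joint torques, N m; "eef_pos": TCP position; "eef_rot": TCP orientation; "force": force on the tool from outside, world axes, zero at the start; "torque": the same for the moment, N m; "grip_width": finger opening in m.
Only numpy, scipy, OpenCV 4.12 (cv2) and the standard library are available. Lean on these libraries where they do the work, as an engineer would, in place of code of your own. Each camera call takes 0.05 s, during which the arm holds its last target.

### The job

First push the open vial drawer fully home until it clicks in and stays shut, because it stands in the way of the gate. Then take the red bolt knob, lift the sagging bolt over the bent keeper while drawing it back clear, and use the knob to pull the self-closing gate ajar by about a hand's width (some 90 mm at the bolt end). Finish holding it there by the bolt knob: do not let go; and leave the bottles, jar and beaker undisturbed.

Things in the scene. Friction and masses are not known exactly. Their poses are not given: they have to be found in the camera images.
- store: white and aluminium reagent store, fixed on the bench, 0.38 m (x) by 0.53 m (y), turned a little. Origin on the bench surface, in the plane of the shut gate. x points away from the robot through the gate into the bottle cage, y to the left along the shut gate, z up. The gate's hinge is at y = +130 mm; the keeper post (160 mm high) at y = -142 to -192 mm
- drawer (a joint): how far the vial drawer is open, m: 0 = home, 0.12 = fully out. It slides out to the store's +y, in front of the gate, and goes home to the store's -y. About 2 N to slide; in the last 15 mm a spring catch resists with some 5 N more, and from about 6 mm it snaps the drawer home and keeps it there
- drawer_front (a point): centre of the outer face of the drawer's teal front (135 mm along store x, 88 mm high, 11 to 99 mm above the bench, no handle), 60 mm above the bench; moves with the drawer. It faces the store's +y: push it to the store's -y. Axes parallel to the store's. The white cabinet is 110 mm high, x -190 to -50, y -370 to -150 mm in the store's frame
- gate (a joint): opening of the barred gate, rad: 0 = shut, up to 1.2. Its free end swings towards the robot (the store's -x), clockwise seen from above. A hinge spring always closes it, about 0.4 N m shut and 0.7 N m ajar, so it must be held. 90 mm at the bolt end is 0.35 rad
- gate_hinge (a point): point on the gate's vertical hinge axis, 165 mm above the bench, level with the gate's top. Its axes turn with the gate
- gate_stile (a point): free end of the gate, at the top of its stile, 260 mm from the hinge axis, 165 mm above the bench. The gate is 30 mm thick; moves with the gate
- bolt_draw (a joint): how far the bolt is drawn, m: 0 = shot fully into the keeper, 0.042 = drawn to its stop. It slides along the gate's top towards the hinge (store's +y while the gate is shut), about 2 N friction, and stays where left. Sideways the keeper's two cheeks hold its end block, so the gate opens only once it is drawn 25 mm
- bolt: steel bolt with its red knob, 0.18 to 0.31 kg. Origin on the rod's axis below the knob, 186 mm above the bench while sagged. Rod 12 mm thick along the gate; square end block 24 mm wide, 34 mm high, 10 mm long, 82 mm from the knob on the keeper side. Loose in its guides: it lifts straight up by at most 18 mm and falls back by its weight. Axes parallel to the gate's
- knob (a point): place to grip the red knob, a vertical post 16 mm in diameter with a 22 mm cap. On its axis, 48 mm above the rod's axis (234 mm above the bench while sagged); the cap's top is 18 mm higher. 215 mm from the hinge axis while shot. Two dark strap guides, 24 mm wide, tops 214 mm above the bench, stand 25 mm to its keeper side and 110 mm to its hinge side
- keeper_lip (a point): middle of the top edge of the yellow keeper's bent lip, 179 mm above the bench, 8 mm thick along the bolt, 42 mm wide. The lower 10 mm of the sagging end block catch behind it after some 4 mm of drawing, so lift the bolt by 11 to 18 mm and keep it up until it is drawn 23 mm
- amber1: amber bottle with blue cap, 60 mm in diameter, 125 mm high, loose in the cage behind the gate; origin under its base; leave alone
- amber2: like amber1
- amber3: like amber1
- squeeze: white squeeze bottle, 54 mm in diameter, 140 mm high, on the bench at the left; origin under its base; leave alone
- beaker: glass beaker, 72 mm in diameter, 85 mm high, on the bench at the left; origin under its base; leave alone
- jar: small clear jar with white cap, 44 mm in diameter, 50 mm high, standing on the drawer cabinet; origin under its base; leave alone

How it is judged:
By the outcome, as a careful person would: the job done as asked, in the order asked, and still so for the second after the job is handed in, while the arm keeps its last pose, push and grip.
It also fails if it takes over 48 s, if anything falls off the work surface, if the arm or the gripper's body presses on something with over 40 N, if the wrist force passes 120 N, or if a joint passes its speed limit or range.

## Working session

There is one attempt and no reset: what is moved stays moved. The work goes in short steps, Python scripts to look and compute and a shell command to move; the robot and the scene stay as the last step left them, time stands still between calls to the robot, and variables do not carry over. Pictures are saved under pics/ and viewed, and the job is handed in when it is done.

```bash
mkdir -p pics; ls; cat > h.py <<'E'
import numpy as np, cv2
from plant import readout, optics, ctrl
def grab(n,fn):
    s=readout.get_state(); im=optics.get_image(n)
    if 'pose' in im: P=np.array(im['pose'])
    else:
        T=np.eye(4);T[:3,:3]=np.array(s['eef_rot']).reshape(3,3);T[:3,3]=s['eef_pos'];P=T@np.array(im['hand_eye'])
    im['P']=P
    cv2.imwrite('pics/'+fn,im['pixels'][:,:,::-1]); 
    np.savez('pics/'+fn[:-4]+'.npz',px=im['pixels'],z=im['z_map'],P=P,K=np.array([im['fx'],im['fy'],im['cx'],im['cy'],im['k1']]))
    return s,im
def load(fn): return np.load('pics/'+fn+'.npz')
def slopes(d,u,v):
    fx,fy,cx,cy,k1=d['K']
    K=np.array([[fx,0,cx],[0,fy,cy],[0,0,1.]])
    p=np.array([(np.ravel(u)),(np.ravel(v))],float).T.reshape(-1,1,2)
    return cv2.undistortPoints(p,K,np.array([k1,0,0,0,0.])).reshape(-1,2)
def pt(d,u,v,z=None):
    "depth point(s)"
    s=slopes(d,u,v)
    if z is None: z=d['z'][np.ravel(v).astype(int),np.ravel(u).astype(int)]
    c=np.c_[s,np.ones(len(s))]*np.ravel(z)[:,None]
    return c@d['P'][:3,:3].T+d['P'][:3,3]
def onz(d,u,v,h):
    s=slopes(d,u,v); r=np.c_[s,np.ones(len(s))]@d['P'][:3,:3].T; o=d['P'][:3,3]
    return o+r*((h-o[2])/r[:,2])[:,None]
E
python3 - <<'E'
from h import *
np.set_printoptions(precision=4,suppress=True)
for n in ['scene','side','wrist']:
    s,im=grab(n,n+'0.png'); print(n,im['P'].round(3).tolist(),im['fx'],im['cx'],im['cy'],im['k1'],(im['z_map']>0).mean())
print(s)
E
```

```text
pics
scene [[0.651, 0.541, -0.533, 1.133], [0.759, -0.45, 0.47, -0.451], [0.014, -0.711, -0.703, 0.943], [0.0, 0.0, 0.0, 1.0]] 378.9973336986006 277.2619175942761 207.97879240390156 0.012263436932041127 0.9961181972789116
side [[0.832, -0.423, 0.358, -0.016], [-0.554, -0.654, 0.515, -0.731], [0.017, -0.627, -0.779, 1.339], [0.0, 0.0, 0.0, 1.0]] 537.8409018378949 281.8978026294811 212.772537328794 -0.07088490880791587 0.9958971088435374
wrist [[0.41, 0.866, 0.286, 0.152], [0.912, -0.388, -0.13, 0.535], [-0.002, 0.314, -0.95, 0.373], [0.0, 0.0, 0.0, 1.0]] 323.1841498244074 279.7932805338781 206.15482835371313 -0.024932437403365558 0.9960841836734694
{'clock': 0.1, 'q': array([1.149 , 0.0875, 0.1752, 1.6598, 0.    , 1.5708]), 'joint_velocities': array([-0.0008, -0.0008, -0.0002, -0.0021, -0.0012, -0.0012]), 'tau': array([ -0.0009, -52.1561,  46.5652,   0.0159,  -0.    ,  -0.    ]), 'eef_pos': array([0.2251, 0.5017, 0.3032]), 'eef_rot': array([[-0.0005, -0.9124,  0.4094],
       [-0.0011,  0.4094,  0.9124],
       [-1.    ,  0.    , -0.0013]]), 'force': array([-0.6641,  0.1645, -1.1962]), 'torque': array([ 0.006 ,  0.0475, -0.0253]), 'grip_width': 0.08522345390930727}
```

View pics/scene0.png

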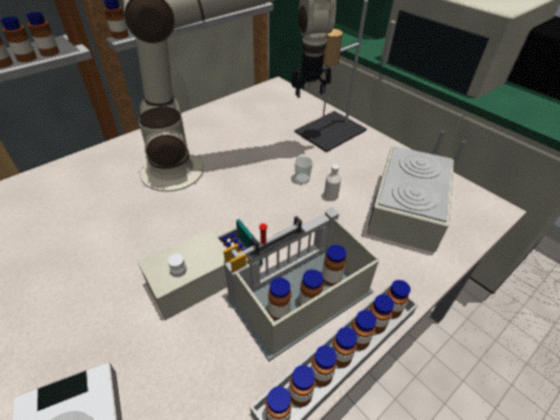

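View pics/side0.png

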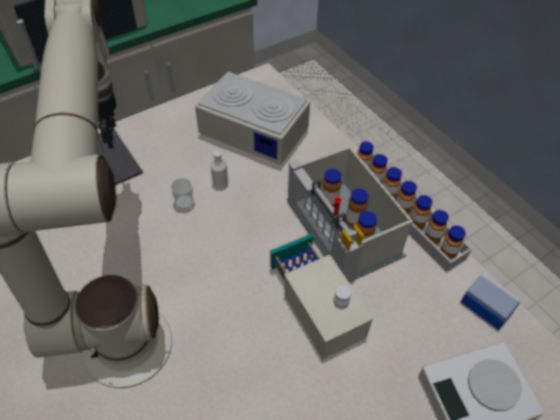

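View pics/wrist0.png

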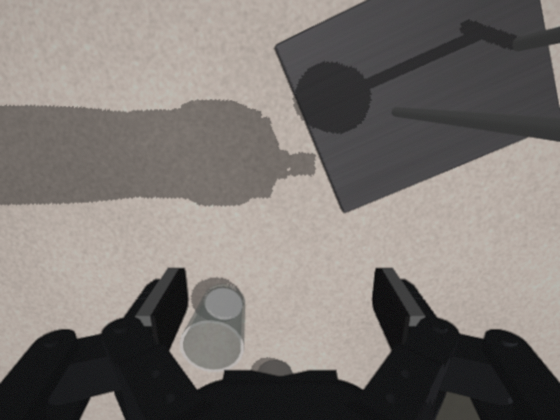

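The views show the teal front at side (293,250), red knob (337,205), keeper (350,240) and beaker/squeeze bottle at (182,193)/(218,172); next I measure these.

```bash
python3 - <<'E'
from h import *
np.set_printoptions(precision=4,suppress=True)
def comps(d,m,name):
    n,l,st,ce=cv2.connectedComponentsWithStats(m.astype(np.uint8))
    for i in range(1,n):
        if st[i,4]>12:
            v,u=np.where(l==i); p=pt(d,u,v)
            print(name,st[i],ce[i].round(1),'med',np.median(p,0),'min',np.percentile(p,3,axis=0),'max',np.percentile(p,97,axis=0))
for n in ['scene0','side0']:
    d=load(n); hsv=cv2.cvtColor(d['px'],cv2.COLOR_RGB2HSV); H,S,V=[hsv[...,i].astype(int) for i in range(3)]
    print(n)
    roi=np.zeros(H.shape,bool)
    if n=='scene0': roi[200:340,130:380]=1
    else: roi[150:360,260:420]=1
    comps(d,roi&(H>75)&(H<100)&(S>120)&(V>40),'teal')
    comps(d,roi&((H<5)|(H>172))&(S>190)&(V>110),'red')
    comps(d,roi&(H>15)&(H<32)&(S>150)&(V>100),'yellow')
    im=d['px'][:,:,::-1]
    r=(slice(205,345),slice(130,385)) if n=='scene0' else (slice(145,355),slice(260,420))
    cv2.imwrite(f'pics/c_{n}.png',cv2.resize(im[r],None,fx=3 if n=='scene0' else 2.8,fy=3 if n=='scene0' else 2.8,interpolation=cv2.INTER_CUBIC))
E
```

```text
scene0
teal [237 220  15  19  98] [243.8 229.6] med [ 0.4976 -0.0222  0.0985] min [ 0.4594 -0.0282  0.0821] max [ 0.5331 -0.0152  0.104 ]
red [260 225   6   5  25] [262.6 227. ] med [ 0.6386 -0.0623  0.2529] min [ 0.6309 -0.1748  0.2502] max [ 0.7815 -0.0542  0.4487]
yellow [224 243  14  10  46] [230.5 248.1] med [ 0.6073 -0.1406  0.2054] min [ 0.5397 -0.1589  0.1161] max [ 0.6108 -0.0998  0.2098]
yellow [229 255  19   8  65] [238.5 258.5] med [ 0.6434 -0.1421  0.2042] min [ 0.6087 -0.1609  0.1661] max [ 0.6465 -0.1168  0.2089]
side0
teal [271 233  42  35 528] [291.2 248.7] med [ 0.5132 -0.0222  0.0814] min [ 0.4533 -0.0299  0.0384] max [ 0.5774 -0.0132  0.1029]
red [335 197   6   7  30] [337.2 200.1] med [ 0.6311 -0.0566  0.2525] min [ 0.6245 -0.0634  0.247 ] max [ 0.64   -0.0494  0.256 ]
yellow [354 224  10  13  59] [358.7 230.2] med [ 0.6433 -0.1313  0.2026] min [ 0.6371 -0.1596  0.0899] max [ 0.7116 -0.0712  0.2116]
yellow [342 230  10  12  42] [346.5 235.7] med [ 0.6048 -0.1406  0.2065] min [ 0.5999 -0.1561  0.1984] max [ 0.6102 -0.1185  0.2092]
```

View pics/c_scene0.png

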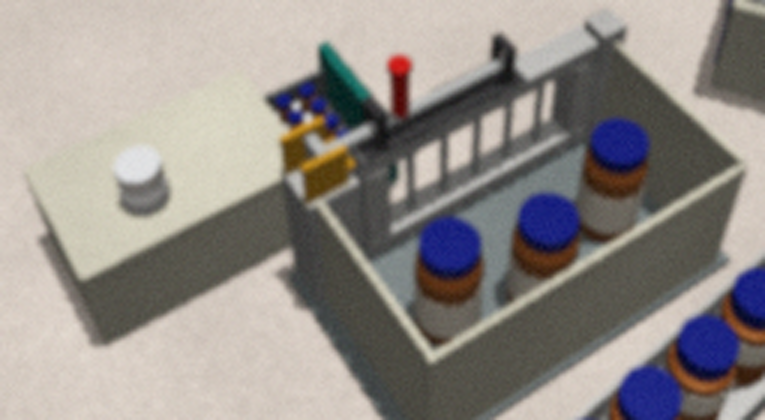

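View pics/c_side0.png

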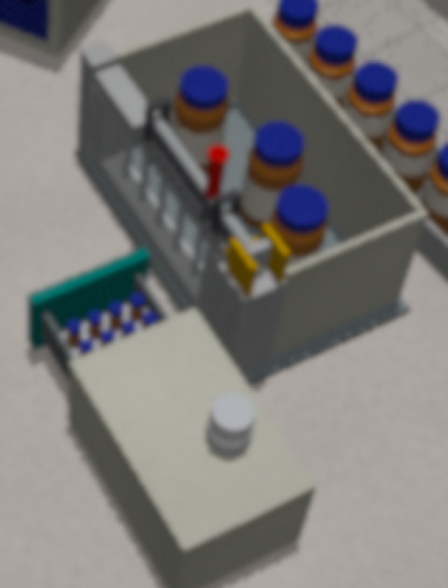

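```bash
python3 - <<'E'
from h import *
np.set_printoptions(precision=4,suppress=True)
for n in ['scene0','side0']:
    d=load(n); v,u=np.mgrid[0:420,0:560]; p=pt(d,u,v).reshape(420,560,3)
    m=(abs(p[...,2]-0.11)<0.006)&(p[...,0]>.3)&(p[...,0]<.7)&(p[...,1]<0)&(p[...,1]>-.45)
    nn,l,st,ce=cv2.connectedComponentsWithStats(m.astype(np.uint8)); i=1+st[1:,4].argmax()
    q=p[l==i]; r=cv2.minAreaRect(q[:,:2].astype(np.float32)*1000); print(n,'cab',r,cv2.boxPoints(r).tolist(), np.median(q[:,2]))
    hsv=cv2.cvtColor(d['px'],cv2.COLOR_RGB2HSV); H,S,V=[hsv[...,i].astype(int) for i in range(3)]
    t=(H>75)&(H<100)&(S>120)&(V>40)&(p[...,0]>.4)&(p[...,0]<.62)&(p[...,1]<0.05)&(p[...,1]>-.06)&(p[...,2]<.12)
    t=cv2.erode(t.astype(np.uint8),np.ones((2,2)))>0
    q=p[t]; f=cv2.fitLine(q[:,:2].astype(np.float32),cv2.DIST_HUBER,0,.001,.001).ravel(); print('teal',f,np.degrees(np.arctan2(f[1],f[0])),len(q), q.min(0),q.max(0))
    # gate/bolt: rod top band, dist
    for nm,lo,hi in [('z165',.155,.17)]:
        g=(p[...,2]>lo)&(p[...,2]<hi)&(p[...,0]>.58)&(p[...,0]<.9)&(p[...,1]<.22)&(p[...,1]>-.25)
        print(nm,g.sum())
    # gate hinge / top: bright
    for (lo,hi) in [(.158,.172),(.172,.2)]:
        g=(p[...,2]>lo)&(p[...,2]<hi)&(p[...,0]>.55)&(p[...,0]<.75)&(p[...,1]<.22)&(p[...,1]>-.2)
        q=p[g]; 
        if len(q)>20: 
            r=cv2.minAreaRect(q[:,:2].astype(np.float32)*1000); f=cv2.fitLine(q[:,:2].astype(np.float32),cv2.DIST_HUBER,0,.001,.001).ravel();print(lo,hi,len(q),r,f)
    # benches
    for nm,x0,x1,y0,y1 in [('left',.3,.75,.1,.45)]:
        g=(p[...,2]>.03)&(p[...,2]<.16)&(p[...,0]>x0)&(p[...,0]<x1)&(p[...,1]<y1)&(p[...,1]>y0)
        nn,l,st,ce=cv2.connectedComponentsWithStats(g.astype(np.uint8))
        for i in range(1,nn):
            if st[i,4]>30: q=p[l==i]; print(nm,ce[i],st[i,4],np.percentile(q,[3,50,97],axis=0).tolist())
E
```

```text
scene0 cab ((495.84674072265625, -218.5987548828125), (222.8265838623047, 144.6826934814453), 83.94129180908203) [[412.15008544921875, -321.7542724609375], [556.0245971679688, -337.025146484375], [579.5433959960938, -115.4432373046875], [435.66888427734375, -100.17236328125]] 0.10998052796687907
teal [ 0.9949 -0.1011  0.4988 -0.0236] -5.8031907 62 [ 0.4643 -0.0293  0.0823] [ 0.5356 -0.0157  0.1043]
z165 1675
0.158 0.172 1133 ((696.1461181640625, 7.399017333984375), (358.9147033691406, 148.6835479736328), 82.96510314941406) [ 0.0504  0.9987  0.649  -0.0203]
0.172 0.2 569 ((643.5787353515625, 11.037353515625), (348.9848937988281, 44.450584411621094), 83.35289764404297) [ 0.0919  0.9958  0.638  -0.0531]
left [303.1653 165.6369] 369 [[0.32482027852238127, 0.32437912034887656, 0.034223509557516366], [0.3604611832381023, 0.3557277894342361, 0.06637782142411774], [0.39028006287653216, 0.3902316497741851, 0.0874857221338893]]
left [332.9051 180.9675] 369 [[0.4807945533381664, 0.34273133937712913, 0.034339625747283505], [0.5064729392246481, 0.35729717191714705, 0.08654316496301617], [0.522907
[... 1821 characters left out ...]
7324623684708262, 0.15879978792780255]]
left [296.1547 190.7151] 530 [[0.637028958434116, 0.1016446452859578, 0.03509230479906622], [0.6443754942627402, 0.1394395041827412, 0.08015351629156775], [0.6633133543292389, 0.19126488387044072, 0.15524592807296758]]
left [325.1667 180.3485] 132 [[0.7196261281980725, 0.10092652900620847, 0.06615182452935375], [0.7271183314491011, 0.10999339537938208, 0.11845538049922255], [0.7488093224848135, 0.12952946172649665, 0.13990973088595338]]
left [182.0256 189.8307] 508 [[0.3260368452817627, 0.3248219915799297, 0.03308402428624688], [0.35876451318567837, 0.3621983738554403, 0.06443103788244198], [0.3897153027076179, 0.3924435622906001, 0.08935399221093973]]
```

```bash
cat >> h.py <<'E'
from scipy.spatial.transform import Rotation as Ro
O=np.array([.642,.029]); YAW=np.radians(-6.0)
def S2W(x,y,z): 
    c,s=np.cos(YAW),np.sin(YAW); return np.array([O[0]+c*x-s*y,O[1]+s*x+c*y,z])
def W2S(p):
    c,s=np.cos(YAW),np.sin(YAW); a=np.asarray(p,float)-[*O,0]; return np.array([c*a[0]+s*a[1],-s*a[0]+c*a[1],a[2]])
def go(tcp,jawyaw=None):
    "shift/turn in units for a TCP target, tool down, tool z at world heading jawyaw"
    s=readout.get_state(); R=np.array(s['eef_rot']).reshape(3,3)
    d=R.T@(np.asarray(tcp)-s['eef_pos'])/0.2
    print('t',d.round(3),end=' ')
    if jawyaw is not None:
        z=np.array([np.cos(jawyaw),np.sin(jawyaw),0]); x=np.array([0,0,-1.]); Rt=np.c_[x,np.cross(z,x),z]
        print('a',(Ro.from_matrix(R.T@Rt).as_rotvec()/2/np.pi).round(4),end='')
    print()
def st():
    s=readout.get_state(); print('t',s['clock'],'S',W2S(s['eef_pos']).round(4),'W',s['eef_pos'].round(4),'F',s['force'].round(1),'w',round(s['grip_width'],4),'q',s['q'].round(2))
E
python3 - <<'E'
from h import *
d=load('side0'); print(pt(d,[342,343],[297,290]))
go(S2W(-.12,.01,.303),YAW)
E
python3 -m inch '[{"jaw":-1,"ty":-1,"tz":-0.63,"ax":0.1},{"jaw":-1,"ty":-1,"tz":-0.63,"ax":0.1},{"jaw":-1,"ty":-1,"tz":-0.63,"ax":0.1},{"jaw":-1,"ty":-1,"tz":-0.63,"ax":0.1},{"jaw":-1,"ty":-1,"tz":-0.63,"ax":0.1}]'
python3 -c "
from h import *
st();go(S2W(-.12,.01,.303),YAW)"
```

```text
[[ 0.50341267 -0.25977787  0.15924545]
 [ 0.51763299 -0.24532502  0.15993238]]
t [ 0.003 -2.284 -1.443] a [ 1.995e-01 -1.000e-04  1.000e-04]
t 0.15 S [-0.464   0.4265  0.3033] W [0.2251 0.5017 0.3033] F [ 0.6  0.3 -0.1] w 0.0852 q [ 1.15  0.09  0.18  1.66 -0.    1.57]
t [ 0.003 -2.284 -1.443] a [ 1.995e-01 -1.000e-04  1.000e-04]validation failed for argument at $[0]...
```

```bash

python3 -m inch '[{"jaw":-1,"tx":0,"ty":-1,"tz":-0.63,"ax":0.1,"ay":0,"az":0},{"jaw":-1,"tx":0,"ty":-1,"tz":-0.63,"ax":0.1,"ay":0,"az":0},{"jaw":-1,"tx":0,"ty":-1,"tz":-0.63,"ax":0.1,"ay":0,"az":0},{"jaw":-1,"tx":0,"ty":-1,"tz":-0.63,"ax":0.1,"ay":0,"az":0},{"jaw":-1,"tx":0,"ty":-1,"tz":-0.63,"ax":0.1,"ay":0,"az":0}]'
python3 -c "
from h import *
st();go(S2W(-.12,.01,.303),YAW)"
```

```text
clock: 0.78
eef_pos: [0.3573, 0.3026, 0.304]
eef_rot: [[0.0, -0.493, 0.87], [-0.0, 0.87, 0.493], [-1.0, -0.0, 0.0]]
force: [-0.8, 0.2, 0.2]
grip_width: 0.0
t 0.775 S [-0.3117  0.2424  0.304 ] W [0.3573 0.3026 0.304 ] F [-0.8  0.2  0.2] w 0.0 q [ 0.7  -0.11 -0.02  1.66 -0.    1.76]
t [ 0.005 -1.503  0.104] a [0.0987 0.     0.    ]
```

```bash

python3 -m inch '[{"jaw":-1,"tx":0,"ty":-1,"tz":0.07,"ax":0.0985,"ay":0,"az":0},{"jaw":-1,"tx":0,"ty":-1,"tz":0.07,"ax":0.0985,"ay":0,"az":0},{"jaw":-1,"tx":0,"ty":-1,"tz":0.07,"ax":0.0985,"ay":0,"az":0},{"jaw":-1,"tx":0,"ty":-1,"tz":0.07,"ax":0.0985,"ay":0,"az":0},{"jaw":-1,"tx":0,"ty":-1,"tz":0.07,"ax":0.0985,"ay":0,"az":0}]'
python3 -c "
from h import *
st();go(S2W(-.12,.01,.303),YAW)"
```

```text
clock: 1.4
eef_pos: [0.4678, 0.1386, 0.3035]
eef_rot: [[-0.001, 0.098, 0.995], [0.0, 0.995, -0.098], [-1.0, 0.0, -0.001]]
force: [0.8, -0.5, 0.4]
grip_width: -0.0002
t 1.4 S [-0.1847  0.0908  0.3035] W [0.4678 0.1386 0.3035] F [ 0.8 -0.5  0.4] w -0.0002 q [ 0.29 -0.06  0.03  1.66  0.    1.96]
t [ 0.002 -0.406  0.321] a [ 0.0011 -0.0001 -0.    ]
```

Move above the push-off point, then look with the wrist camera before descending.

```bash

python3 -m inch '[{"jaw":-1,"tx":0,"ty":-0.4,"tz":0.32,"ax":0,"ay":0,"az":0},{"jaw":-1,"tx":0,"ty":-0.4,"tz":0.32,"ax":0,"ay":0,"az":0},{"jaw":-1,"tx":0,"ty":-0.4,"tz":0.32,"ax":0,"ay":0,"az":0}]'
python3 -c "
from h import *
st();grab('wrist','w1.png');go(S2W(-.12,.01,.133),YAW)"
```

```text
clock: 1.78
eef_pos: [0.524, 0.0528, 0.3033]
eef_rot: [[-0.001, 0.096, 0.995], [0.0, 0.995, -0.096], [-1.0, -0.0, -0.001]]
force: [-0.6, 0.3, -0.7]
grip_width: -0.0001
t 1.775 S [-0.1198  0.0113  0.3033] W [0.524  0.0528 0.3033] F [-0.6  0.3 -0.7] w -0.0001 q [0.1  0.03 0.12 1.66 0.   1.77]
t [ 0.853 -0.011  0.003] a [ 0.0014 -0.0002 -0.    ]
```

View pics/w1.png

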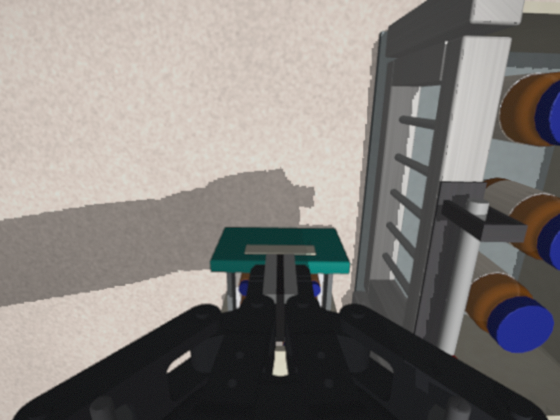

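The wrist view shows the teal face at u 212–350, v 228–270, centred under the shut fingers; check clearance from depth.

```bash
python3 - <<'E'
from h import *
np.set_printoptions(precision=4,suppress=True)
d=load('w1')
for u,v in [(215,268),(240,268),(335,268),(347,268),(225,235),(340,235),(225,250)]:
    p=pt(d,[u],[v])[0]; print(u,v,p,W2S(p))
E
```

```text
215 268 [ 0.4554 -0.0126  0.1002] [-0.1813 -0.0609  0.1002]
240 268 [ 0.479  -0.0151  0.0997] [-0.1575 -0.0609  0.0997]
335 268 [ 0.5692 -0.0238  0.0998] [-0.0669 -0.0601  0.0998]
347 268 [ 0.5807 -0.0252  0.0995] [-0.0553 -0.0603  0.0995]
225 235 [ 0.4562 -0.005   0.0392] [-0.1812 -0.0532  0.0392]
340 235 [ 0.591  -0.0349  0.0003] [-0.044  -0.0689  0.0003]
225 250 [ 0.4624 -0.0054  0.0776] [-0.175  -0.053   0.0776]
```

```bash

python3 -m inch '[{"jaw":-1,"tx":0.85,"ty":0,"tz":0,"ax":0,"ay":0,"az":0},{"jaw":-1,"tx":0.85,"ty":0,"tz":0,"ax":0,"ay":0,"az":0},{"jaw":-1,"tx":0.85,"ty":0,"tz":0,"ax":0,"ay":0,"az":0},{"jaw":-1,"tx":0.85,"ty":0,"tz":0,"ax":0,"ay":0,"az":0}]'
python3 -m inch '[{"jaw":-1,"tx":0,"ty":-0.1,"tz":0,"ax":0,"ay":0,"az":0},{"jaw":-1,"tx":0,"ty":-0.2,"tz":0,"ax":0,"ay":0,"az":0},{"jaw":-1,"tx":0,"ty":-0.3,"tz":0,"ax":0,"ay":0,"az":0},{"jaw":-1,"tx":0,"ty":-0.38,"tz":0,"ax":0,"ay":0,"az":0},{"jaw":-1,"tx":0,"ty":-0.46,"tz":0,"ax":0,"ay":0,"az":0}]'
python3 -c "
from h import *
st()"
```

```text
clock: 2.33
eef_pos: [0.5211, 0.0543, 0.1311]
eef_rot: [[-0.006, 0.095, 0.995], [-0.0, 0.996, -0.095], [-1.0, -0.001, -0.006]]
force: [-0.2, 0.5, 0.1]
grip_width: -0.0002
clock: 2.95
eef_pos: [0.5151, -0.0391, 0.1356]
eef_rot: [[0.002, 0.097, 0.995], [0.0, 0.995, -0.097], [-1.0, 0.0, 0.002]]
force: [0.1, 1.4, 1.1]
grip_width: -0.0002
t 2.95 S [-0.1191 -0.081   0.1356] W [ 0.5151 -0.0391  0.1356] F [0.1 1.4 1.1] w -0.0002 q [-0.08  0.01 -0.23  1.33  0.    1.59]
```

```bash

python3 -m inch '[{"jaw":-1,"tx":0,"ty":-0.04,"tz":0,"ax":0,"ay":0,"az":0},{"jaw":-1,"tx":0,"ty":-0.08,"tz":0,"ax":0,"ay":0,"az":0},{"jaw":-1,"tx":0,"ty":-0.12,"tz":0,"ax":0,"ay":0,"az":0},{"jaw":-1,"tx":0,"ty":-0.15,"tz":0,"ax":0,"ay":0,"az":0},{"jaw":-1,"tx":0,"ty":-0.15,"tz":0,"ax":0,"ay":0,"az":0}]'
python3 -c "
from h import *
st()"
python3 -m inch '[{"jaw":-1,"tx":0,"ty":-0.02,"tz":0,"ax":0,"ay":0,"az":0},{"jaw":-1,"tx":0,"ty":-0.04,"tz":0,"ax":0,"ay":0,"az":0},{"jaw":-1,"tx":0,"ty":-0.06,"tz":0,"ax":0,"ay":0,"az":0}]'
python3 -c "
from h import *
st()"
```

```text
clock: 3.58
eef_pos: [0.5115, -0.0693, 0.1337]
eef_rot: [[-0.0, 0.099, 0.995], [-0.0, 0.995, -0.099], [-1.0, -0.0, -0.0]]
force: [-0.4, 0.3, -0.2]
grip_width: 0.0001
t 3.575 S [-0.1195 -0.1114  0.1337] W [ 0.5115 -0.0693  0.1337] F [-0.4  0.3 -0.2] w 0.0001 q [-0.13  0.01 -0.23  1.33 -0.    1.53]
clock: 3.95
eef_pos: [0.5102, -0.0806, 0.1337]
eef_rot: [[-0.001, 0.097, 0.995], [0.0, 0.995, -0.097], [-1.0, 0.0, -0.001]]
force: [-1.4, 2.1, 0.7]
grip_width: -0.0
t 3.95 S [-0.1196 -0.1227  0.1337] W [ 0.5102 -0.0806  0.1337] F [-1.4  2.1  0.7] w -0.0 q [-0.16  0.01 -0.23  1.33  0.    1.51]
```

```bash

python3 -m inch '[{"jaw":-1,"tx":0,"ty":-0.015,"tz":0,"ax":0,"ay":0,"az":0},{"jaw":-1,"tx":0,"ty":-0.03,"tz":0,"ax":0,"ay":0,"az":0}]'
python3 -m inch '[{"jaw":-1,"tx":0,"ty":-0.015,"tz":0,"ax":0,"ay":0,"az":0},{"jaw":-1,"tx":0,"ty":-0.03,"tz":0,"ax":0,"ay":0,"az":0}]'
python3 -c "
from h import *
st();grab('side','s2.png');d=load('s2');cv2.imwrite('pics/s2c.png',cv2.resize(d['px'][170:360,230:430,::-1],None,fx=3,fy=3))"
```

```text
clock: 4.2
eef_pos: [0.51, -0.0833, 0.1338]
eef_rot: [[0.001, 0.095, 0.995], [0.01, 0.995, -0.095], [-1.0, 0.01, -0.0]]
force: [2.2, 40.1, 2.7]
grip_width: -0.0003
clock: 4.45
eef_pos: [0.5098, -0.0843, 0.134]
eef_rot: [[0.002, 0.091, 0.996], [0.022, 0.996, -0.091], [-1.0, 0.022, -0.0]]
force: [4.9, 75.2, 6.8]
grip_width: 0.0001
t 4.45 S [-0.1196 -0.1265  0.134 ] W [ 0.5098 -0.0843  0.134 ] F [ 4.9 75.2  6.8] w 0.0001 q [-0.17  0.01 -0.23  1.33  0.02  1.49]
```

View pics/s2c.png

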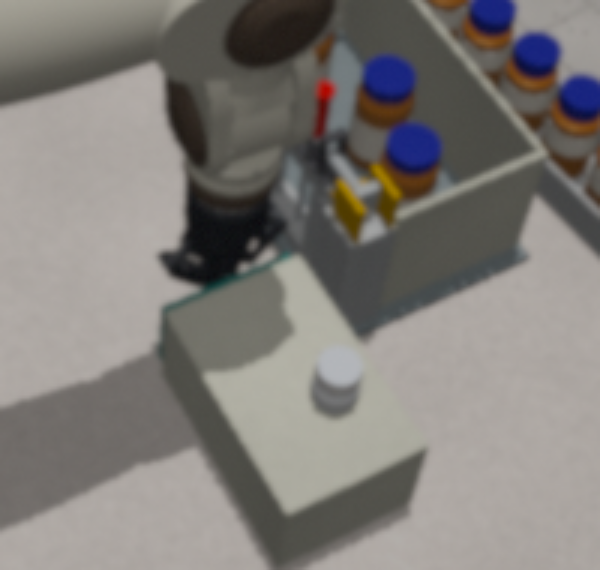

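The drawer is shut against the cabinet (teal strip at crop (230,285)) with high force at the hard stop; back off and up.

```bash

python3 -m inch '[{"jaw":-1,"tx":0,"ty":0.1,"tz":0,"ax":0,"ay":0,"az":0},{"jaw":-1,"tx":0,"ty":0.3,"tz":0,"ax":0,"ay":0,"az":0},{"jaw":-1,"tx":-0.3,"ty":0.3,"tz":0,"ax":0,"ay":0,"az":0},{"jaw":-1,"tx":-0.6,"ty":0.3,"tz":0,"ax":0,"ay":0,"az":0},{"jaw":1,"tx":-0.95,"ty":0.3,"tz":0,"ax":0,"ay":0,"az":0}]'
python3 -m inch '[{"jaw":1,"tx":-0.2,"ty":0.15,"tz":-0.2,"ax":0,"ay":0,"az":0},{"jaw":1,"tx":-0.2,"ty":0.15,"tz":-0.2,"ax":0,"ay":0,"az":0},{"jaw":1,"tx":-0.2,"ty":0.15,"tz":-0.2,"ax":0,"ay":0,"az":0}]'
python3 -c "
from h import *
st();grab('side','s3.png');grab('scene','f3.png');grab('wrist','w3.png');d=load('s3');cv2.imwrite('pics/s3c.png',cv2.resize(d['px'][170:360,230:430,::-1],None,fx=3,fy=3))"
```

```text
clock: 5.12
eef_pos: [0.5148, -0.0332, 0.3181]
eef_rot: [[-0.0, 0.098, 0.995], [-0.001, 0.995, -0.098], [-1.0, -0.001, 0.0]]
force: [2.2, 0.0, -0.5]
grip_width: 0.0169
clock: 5.5
eef_pos: [0.4785, 0.0005, 0.356]
eef_rot: [[0.0, 0.098, 0.995], [-0.001, 0.995, -0.098], [-1.0, -0.001, 0.0]]
force: [-0.4, -0.2, -0.2]
grip_width: 0.0725
t 5.5 S [-0.1597 -0.0454  0.356 ] W [0.4785 0.0005 0.356 ] F [-0.4 -0.2 -0.2] w 0.0725 q [ 0.   -0.06  0.13  1.76 -0.    1.67]
```

View pics/s3c.png

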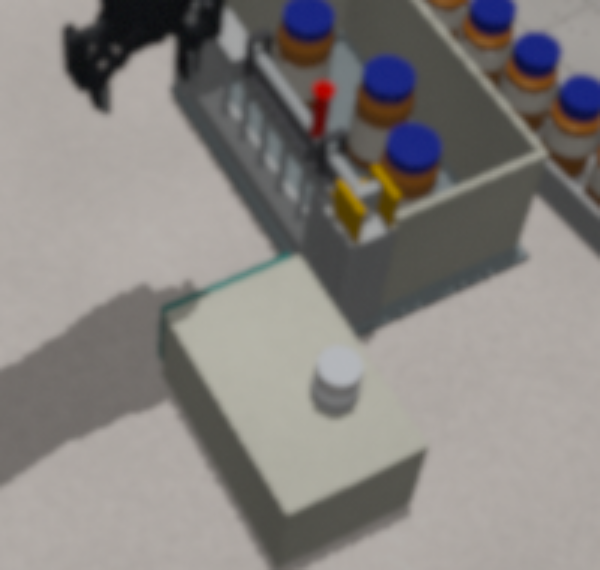

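View pics/w3.png

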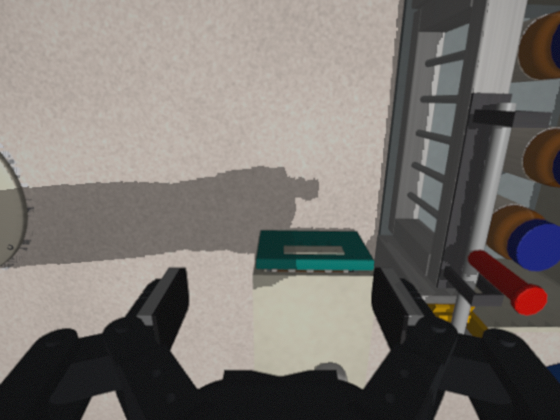

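View pics/f3.png

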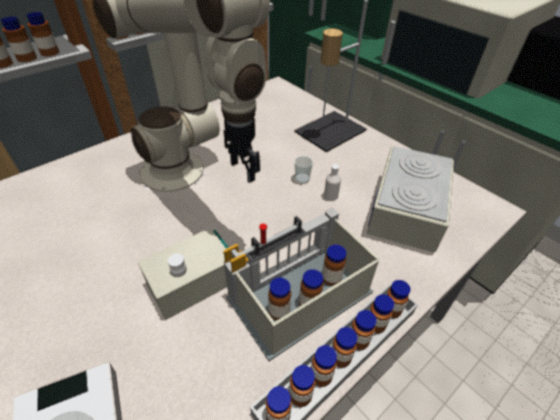

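Wrist view: red knob cap at (528,300), teal front flush on the cabinet at (315,265). Measure the knob from the three views.

```bash
python3 - <<'E'
from h import *
np.set_printoptions(precision=4,suppress=True)
for n in ['w3','s3','f3']:
    d=load(n); hsv=cv2.cvtColor(d['px'],cv2.COLOR_RGB2HSV); H,S,V=[hsv[...,i].astype(int) for i in range(3)]
    m=((H<6)|(H>172))&(S>170)&(V>90)
    v,u=np.where(m); p=pt(d,u,v); k=(abs(p[:,0]-.633)<.03)&(abs(p[:,1]+.056)<.03)&(p[:,2]>.19)&(p[:,2]<.27)
    p=p[k];u=u[k];v=v[k]; top=p[:,2]>.247
    print(n,k.sum(),p[:,2].min(),p[:,2].max(),'cap',top.sum(),np.median(p[top],0),p[top].min(0),p[top].max(0))
    mask=np.zeros(m.shape,np.uint8); mask[v[top],u[top]]=1
    print(' cap centroid ray@z.252',onz(d,[u[top].mean()],[v[top].mean()],.251), W2S(onz(d,[u[top].mean()],[v[top].mean()],.251)[0]))
d=load('w3')
for u,v in [(270,266),(315,266),(360,266),(270,278),(350,278)]: p=pt(d,[u],[v])[0]; print(u,v,W2S(p))
E
```

```text
w3 737 0.24958957010709681 0.25404437116463624 cap 737 [ 0.6324 -0.0545  0.2521] [ 0.6224 -0.0657  0.2496] [ 0.6434 -0.0445  0.254 ]
 cap centroid ray@z.252 [[ 0.6334 -0.0554  0.251 ]] [ 0.0003 -0.0848  0.251 ]
s3 37 0.23934335468855394 0.25881139425173716 cap 33 [ 0.6313 -0.058   0.2533] [ 0.6234 -0.0672  0.2473] [ 0.6399 -0.0441  0.2588]
 cap centroid ray@z.252 [[ 0.6328 -0.0558  0.251 ]] [-0.0003 -0.0853  0.251 ]
f3 33 0.2039152670077098 0.25583360380773745 cap 28 [ 0.637  -0.0607  0.253 ] [ 0.6294 -0.0668  0.2489] [ 0.6436 -0.0532  0.2558]
 cap centroid ray@z.252 [[ 0.6354 -0.0591  0.251 ]] [ 0.0026 -0.0883  0.251 ]
270 266 [-0.1707 -0.1439  0.0999]
315 266 [-0.1199 -0.1435  0.1001]
360 266 [-0.0689 -0.1433  0.1   ]
270 278 [-0.1704 -0.1532  0.1101]
350 278 [-0.0815 -0.1529  0.1099]
```

```bash
python3 -c "
from h import *
go([.633,-.0553,.356],YAW)"
python3 -m inch '[{"jaw":1,"tx":0,"ty":-0.2,"tz":0.4,"ax":0.001,"ay":0,"az":0},{"jaw":1,"tx":0,"ty":-0.2,"tz":0.79,"ax":0.001,"ay":0,"az":0},{"jaw":1,"tx":0,"ty":-0.2,"tz":0.79,"ax":0.001,"ay":0,"az":0},{"jaw":1,"tx":0,"ty":-0.2,"tz":0.79,"ax":0.001,"ay":0,"az":0}]'
python3 -c "
from h import *
st();go([.633,-.0553,.289],YAW);grab('wrist','w4.png')"
```

```text
t [-0.008 -0.2    0.796] a [ 0.0009 -0.0004  0.0001]
clock: 6.15
eef_pos: [0.6341, -0.0559, 0.3515]
eef_rot: [[-0.006, 0.106, 0.994], [0.0, 0.994, -0.106], [-1.0, -0.0, -0.006]]
force: [-0.3, 0.4, 0.2]
grip_width: 0.0852
t 6.15 S [ 0.001  -0.0853  0.3515] W [ 0.6341 -0.0559  0.3515] F [-0.3  0.4  0.2] w 0.0852 q [-0.09  0.34  0.57  1.81 -0.    1.59]
t [ 0.312  0.003 -0.004] a [-0.0002 -0.001   0.0001]
```

View pics/w4.png

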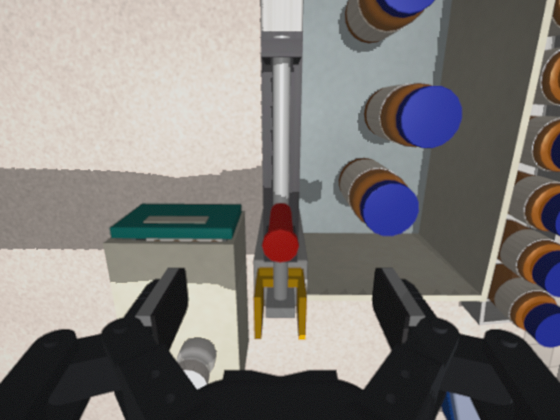

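The knob (cap at (281,240)) is centred between the open fingers at u≈185/375; descend and grip.

```bash

python3 -m inch '[{"jaw":1,"tx":0.15,"ty":0,"tz":0,"ax":0,"ay":0,"az":0},{"jaw":1,"tx":0.31,"ty":0,"tz":0,"ax":0,"ay":0,"az":0},{"jaw":1,"tx":0.31,"ty":0,"tz":0,"ax":0,"ay":0,"az":0}]'
python3 -c "
from h import *
st()"
python3 -m inch '[{"jaw":-1,"tx":0,"ty":0,"tz":0,"ax":0,"ay":0,"az":0},{"jaw":-1,"tx":0,"ty":0,"tz":0,"ax":0,"ay":0,"az":0},{"jaw":-1,"tx":0,"ty":0,"tz":0,"ax":0,"ay":0,"az":0},{"jaw":-1,"tx":0,"ty":0,"tz":0,"ax":0,"ay":0,"az":0},{"jaw":-1,"tx":0,"ty":0,"tz":0,"ax":0,"ay":0,"az":0}]'
python3 -m inch '[{"jaw":-1,"tx":0,"ty":0,"tz":0,"ax":0,"ay":0,"az":0},{"jaw":-1,"tx":0,"ty":0,"tz":0,"ax":0,"ay":0,"az":0},{"jaw":-1,"tx":0,"ty":0,"tz":0,"ax":0,"ay":0,"az":0}]'
python3 -c "
from h import *
st()
grab('side','s5.png');d=load('s5');cv2.imwrite('pics/s5c.png',cv2.resize(d['px'][130:290,250:450,::-1],None,fx=3,fy=3))"
```

```text
clock: 6.58
eef_pos: [0.6299, -0.0545, 0.2924]
eef_rot: [[-0.004, 0.104, 0.995], [0.0, 0.995, -0.104], [-1.0, -0.0, -0.004]]
force: [0.1, -0.2, -0.1]
grip_width: 0.0854
t 6.575 S [-0.0033 -0.0843  0.2924] W [ 0.6299 -0.0545  0.2924] F [ 0.1 -0.2 -0.1] w 0.0854 q [-0.09  0.29  0.39  1.67 -0.    1.59]
clock: 7.2
eef_pos: [0.632, -0.0547, 0.2954]
eef_rot: [[0.002, 0.104, 0.995], [-0.0, 0.995, -0.104], [-1.0, -0.0, 0.002]]
force: [2.0, -1.0, 6.1]
grip_width: 0.019
clock: 7.58
eef_pos: [0.6319, -0.0546, 0.2954]
eef_rot: [[0.002, 0.104, 0.995], [-0.0, 0.995, -0.104], [-1.0, -0.0, 0.002]]
force: [1.6, -1.0, 6.5]
grip_width: 0.0189
t 7.575 S [-0.0013 -0.0842  0.2954] W [ 0.6319 -0.0546  0.2954] F [ 1.6 -1.   6.5] w 0.0189 q [-0.09  0.29  0.4   1.67 -0.    1.59]
```

View pics/s5c.png

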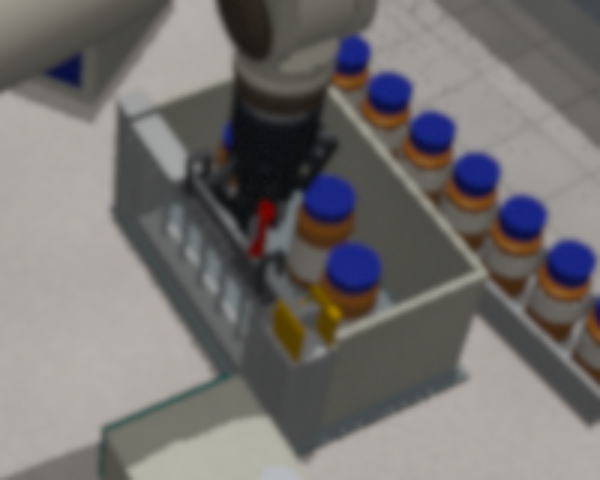

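Opening 18.9 mm suggests the pads catch the cap rim, a few mm too high; reopen, lower 7 mm and regrip.

```bash

python3 -m inch '[{"jaw":0.2,"tx":0,"ty":0,"tz":0,"ax":0,"ay":0,"az":0},{"jaw":0.2,"tx":0,"ty":0,"tz":0,"ax":0,"ay":0,"az":0},{"jaw":0.2,"tx":0.035,"ty":0,"tz":0.005,"ax":0,"ay":0,"az":0},{"jaw":0.2,"tx":0.035,"ty":0,"tz":0.005,"ax":0,"ay":0,"az":0}]'
python3 -m inch '[{"jaw":-1,"tx":0,"ty":0,"tz":0,"ax":0,"ay":0,"az":0},{"jaw":-1,"tx":0,"ty":0,"tz":0,"ax":0,"ay":0,"az":0},{"jaw":-1,"tx":0,"ty":0,"tz":0,"ax":0,"ay":0,"az":0},{"jaw":-1,"tx":0,"ty":0,"tz":0,"ax":0,"ay":0,"az":0},{"jaw":-1,"tx":0,"ty":0,"tz":0,"ax":0,"ay":0,"az":0}]'

```

```text
clock: 8.12
eef_pos: [0.6324, -0.0547, 0.2862]
eef_rot: [[-0.002, 0.104, 0.995], [0.0, 0.995, -0.104], [-1.0, -0.0, -0.002]]
force: [0.4, 0.4, -0.5]
grip_width: 0.0513
clock: 8.75
eef_pos: [0.6327, -0.0547, 0.2877]
eef_rot: [[0.001, 0.104, 0.995], [-0.0, 0.995, -0.104], [-1.0, -0.0, 0.001]]
force: [2.4, 0.3, 2.5]
grip_width: 0.0192
```

```bash

python3 -c "
from h import *
st()
s,im=grab('wrist','w6.png');d=load('w6');cv2.imwrite('pics/w6c.png',cv2.resize(d['px'][200:420,160:400,::-1],None,fx=2.5,fy=2.5))"
```

```text
t 8.75 S [-0.0005 -0.0842  0.2877] W [ 0.6327 -0.0547  0.2877] F [2.4 0.3 2.5] w 0.0192 q [-0.09  0.29  0.38  1.66 -0.    1.59]
```

View pics/w6c.png

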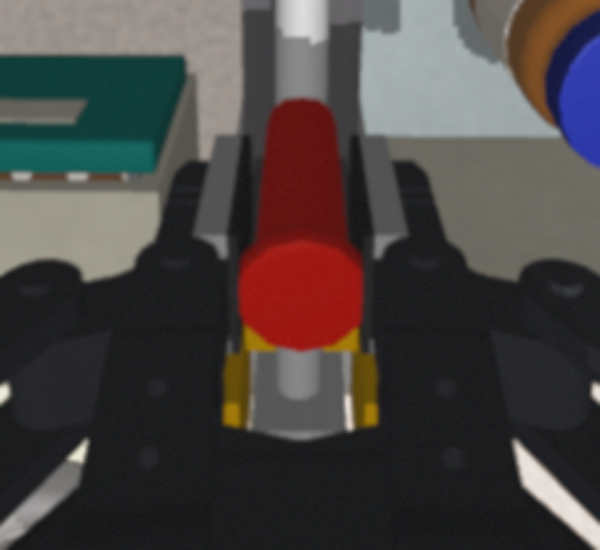

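The wrist view shows the pads pinching the 22 mm cap's sides (crop u 242–362) squarely, so 19 mm is the cap with pad give. Grip is firm; try the lift.

```bash

python3 -m inch '[{"jaw":-1,"tx":-0.03,"ty":0,"tz":0,"ax":0,"ay":0,"az":0},{"jaw":-1,"tx":-0.06,"ty":0,"tz":0,"ax":0,"ay":0,"az":0},{"jaw":-1,"tx":-0.07,"ty":0,"tz":0,"ax":0,"ay":0,"az":0},{"jaw":-1,"tx":-0.07,"ty":0,"tz":0,"ax":0,"ay":0,"az":0}]'
python3 -c "
from h import *
st()
s,im=grab('wrist','w7.png');d=load('w7');cv2.imwrite('pics/w7c.png',cv2.resize(d['px'][200:420,160:400,::-1],None,fx=2.5,fy=2.5))
grab('side','s7.png');grab('scene','f7.png')
for n,r in (('s7',(slice(130,290),slice(250,450))),('f7',(slice(200,300),slice(190,320)))): cv2.imwrite('pics/%sc.png'%n,cv2.resize(load(n)['px'][r][:,:,::-1],None,fx=3.5,fy=3.5))
v,u=np.mgrid[0:420,0:560];
for n in ['w6','w7']:
  d=load(n);hsv=cv2.cvtColor(d['px'],cv2.COLOR_RGB2HSV); H,S,V=[hsv[...,i].astype(int) for i in range(3)]
  p=pt(d,u,v).reshape(420,560,3)[((H<6)|(H>172))&(S>170)&(V>90)]
  print(n,np.percentile(p[:,2],[2,50,70,95]))
"
```

```text
clock: 9.3
eef_pos: [0.6326, -0.0547, 0.3015]
eef_rot: [[0.0, 0.104, 0.995], [-0.0, 0.995, -0.104], [-1.0, 0.0, 0.0]]
force: [1.9, -0.5, -2.0]
grip_width: 0.0193
t 9.3 S [-0.0006 -0.0842  0.3015] W [ 0.6326 -0.0547  0.3015] F [ 1.9 -0.5 -2. ] w 0.0193 q [-0.09  0.3   0.42  1.69  0.    1.59]
w6 [0.19684994 0.25113176 0.25191386 0.25273706]
w7 [0.21055422 0.26492513 0.26568798 0.26650674]
```

View pics/w7c.png

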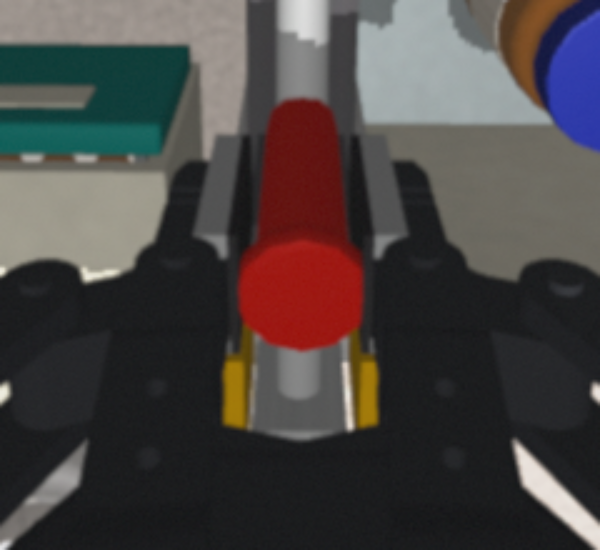

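View pics/f7c.png

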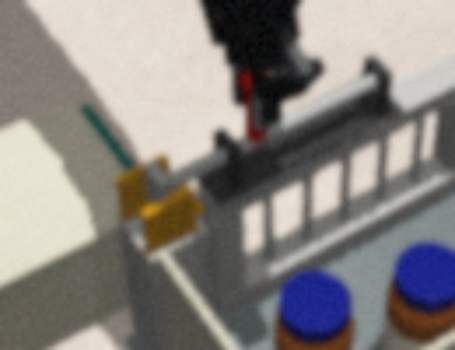

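The cap rose 13.8 mm with the gripper (weight 2 N on the wrist), end block visibly up between the cheeks. Now draw along +y at that height.

```bash

python3 -m inch '[{"jaw":-1,"tx":0,"ty":0.03,"tz":0,"ax":0,"ay":0,"az":0},{"jaw":-1,"tx":0,"ty":0.06,"tz":0,"ax":0,"ay":0,"az":0},{"jaw":-1,"tx":0,"ty":0.09,"tz":0,"ax":0,"ay":0,"az":0}]'
python3 -c "
from h import *
st()"
python3 -m inch '[{"jaw":-1,"tx":0,"ty":0.03,"tz":0,"ax":0,"ay":0,"az":0},{"jaw":-1,"tx":0,"ty":0.06,"tz":0,"ax":0,"ay":0,"az":0},{"jaw":-1,"tx":0,"ty":0.09,"tz":0,"ax":0,"ay":0,"az":0},{"jaw":-1,"tx":0,"ty":0.09,"tz":0,"ax":0,"ay":0,"az":0}]'
python3 -c "
from h import *
st()
s,im=grab('wrist','w8.png');d=load('w8');cv2.imwrite('pics/w8c.png',cv2.resize(d['px'][200:420,160:400,::-1],None,fx=2.5,fy=2.5))
grab('scene','f8.png')
for n,r in (('f8',(slice(200,300),slice(190,320))),): cv2.imwrite('pics/%sc.png'%n,cv2.resize(load(n)['px'][r][:,:,::-1],None,fx=3.5,fy=3.5))
v,u=np.mgrid[0:420,0:560];
for n in ['w7','w8']:
  d=load(n);hsv=cv2.cvtColor(d['px'],cv2.COLOR_RGB2HSV); H,S,V=[hsv[...,i].astype(int) for i in range(3)]
  p=pt(d,u,v).reshape(420,560,3)[((H<6)|(H>172))&(S>170)&(V>90)]
  print(n,np.percentile(p[:,2],[2,50,70,95]),np.median(p,0))
"
```

```text
clock: 9.82
eef_pos: [0.6345, -0.0363, 0.3013]
eef_rot: [[-0.0, 0.104, 0.995], [-0.0, 0.995, -0.104], [-1.0, -0.0, -0.0]]
force: [1.4, -2.1, -2.3]
grip_width: 0.0193
t 9.825 S [-0.0007 -0.0657  0.3013] W [ 0.6345 -0.0363  0.3013] F [ 1.4 -2.1 -2.3] w 0.0193 q [-0.06  0.3   0.42  1.69 -0.    1.62]
clock: 10.32
eef_pos: [0.6364, -0.0181, 0.3014]
eef_rot: [[0.0, 0.104, 0.995], [0.001, 0.995, -0.104], [-1.0, 0.001, 0.0]]
force: [3.4, 0.8, -1.8]
grip_width: 0.0191
t 10.325 S [-0.0006 -0.0475  0.3014] W [ 0.6364 -0.0181  0.3014] F [ 3.4  0.8 -1.8] w 0.0191 q [-0.03  0.3   0.42  1.69  0.    1.65]
w7 [0.21055422 0.26492513 0.26568798 0.26650674] [ 0.63317712 -0.05009606  0.26492513]
w8 [0.21025203 0.26472358 0.26553073 0.26635756] [ 0.63699949 -0.01332946  0.26472358]
```

View pics/w8c.png

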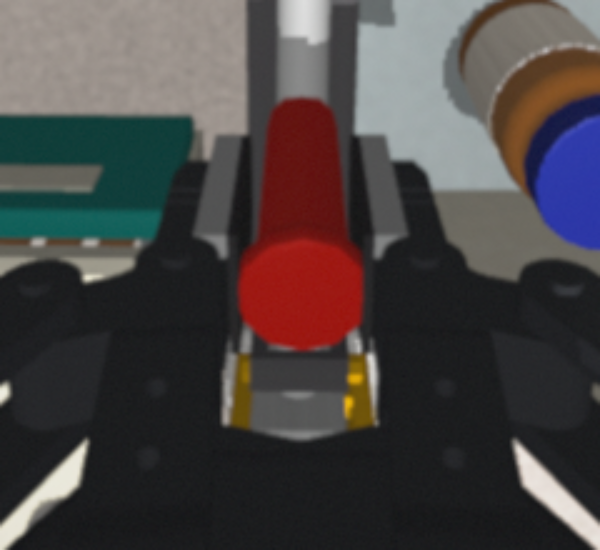

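View pics/f8c.png

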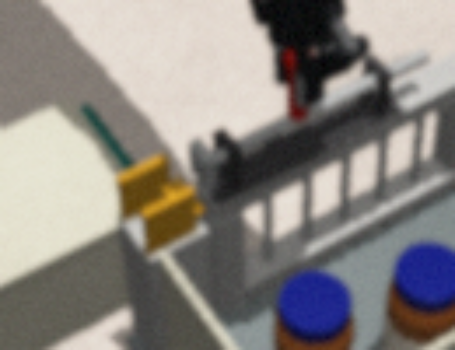

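Bolt drawn 36.7 mm, still lifted, end block clear of the yellow keeper (gap at crop (200,160)). Now swing the gate along the hinge arc, turning with it.

```bash

python3 -m inch '[{"jaw":-1,"tx":0,"ty":0.0005,"tz":-0.031,"ax":0.0055,"ay":0,"az":0},{"jaw":-1,"tx":0,"ty":0.002,"tz":-0.062,"ax":0.011,"ay":0,"az":0},{"jaw":-1,"tx":0,"ty":0.005,"tz":-0.093,"ax":0.0165,"ay":0,"az":0},{"jaw":-1,"tx":0,"ty":0.009,"tz":-0.124,"ax":0.022,"ay":0,"az":0}]'
python3 -c "
from h import *
st()"
```

```text
clock: 10.92
eef_pos: [0.6114, -0.0145, 0.3016]
eef_rot: [[0.0, 0.243, 0.97], [-0.0, 0.97, -0.243], [-1.0, 0.0, 0.0]]
force: [4.3, 0.7, -1.9]
grip_width: 0.0191
t 10.925 S [-0.0259 -0.0465  0.3016] W [ 0.6114 -0.0145  0.3016] F [ 4.3  0.7 -1.9] w 0.0191 q [-0.02  0.24  0.34  1.67 -0.    1.79]
```

```bash

python3 -c "
from h import *
for th in (.21,.28,.35):
  go(S2W(-.0006-.1775*np.sin(th),.13-.1775*np.cos(th),.3015),YAW-th)"
```

```text
t [ 0.     0.006 -0.06 ] a [ 0.0111  0.0001 -0.    ]
t [ 0.     0.012 -0.122] a [ 0.0222  0.0001 -0.    ]
t [ 0.     0.023 -0.183] a [ 0.0333  0.0001 -0.    ]
```

```bash

python3 -m inch '[{"jaw":-1,"tx":0,"ty":0.003,"tz":-0.03,"ax":0.0055,"ay":0,"az":0},{"jaw":-1,"tx":0,"ty":0.006,"tz":-0.06,"ax":0.011,"ay":0,"az":0},{"jaw":-1,"tx":0,"ty":0.012,"tz":-0.122,"ax":0.022,"ay":0,"az":0},{"jaw":-1,"tx":0,"ty":0.023,"tz":-0.183,"ax":0.0333,"ay":0,"az":0},{"jaw":-1,"tx":0,"ty":0.023,"tz":-0.183,"ax":0.0333,"ay":0,"az":0}]'
python3 -c "
from h import *
st()
s,im=grab('wrist','w9.png')
grab('scene','f9.png');grab('side','s9.png')
for n,r in (('f9',(slice(190,350),slice(120,400))),('s9',(slice(130,360),slice(160,430)))): cv2.imwrite('pics/%sc.png'%n,cv2.resize(load(n)['px'][r][:,:,::-1],None,fx=2.6,fy=2.6))
"
```

```text
clock: 11.55
eef_pos: [0.5768, -0.0012, 0.3019]
eef_rot: [[0.001, 0.437, 0.899], [-0.0, 0.899, -0.437], [-1.0, -0.0, 0.001]]
force: [3.8, -1.3, -0.5]
grip_width: 0.0194
t 11.55 S [-0.0617 -0.0369  0.3019] W [ 0.5768 -0.0012  0.3019] F [ 3.8 -1.3 -0.5] w 0.0194 q [-0.    0.15  0.24  1.66 -0.    2.02]
```

View pics/f9c.png

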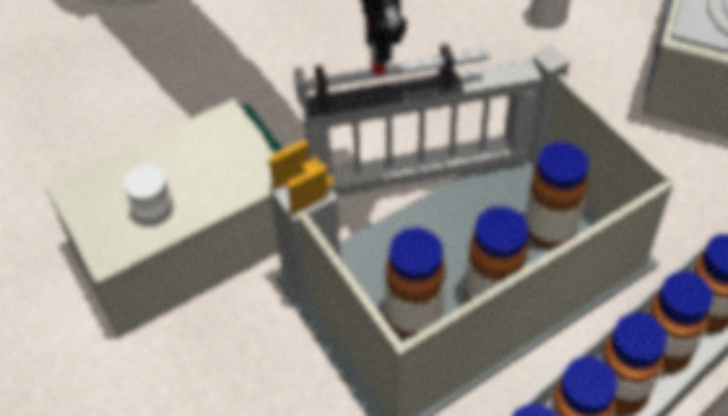

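View pics/s9c.png

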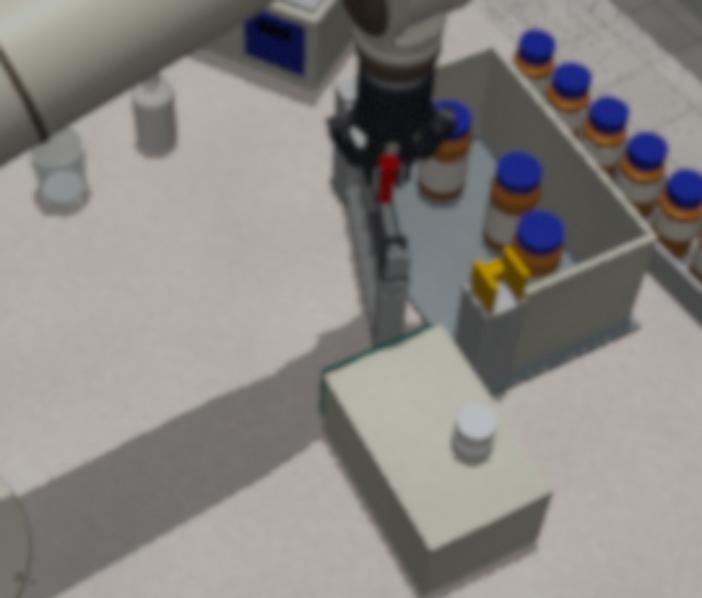

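View pics/w9.png

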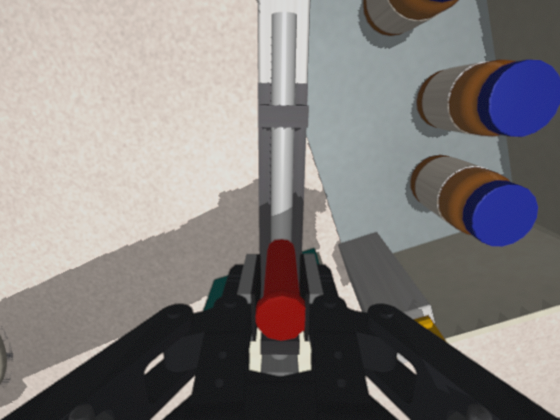

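The gate is ajar and parallel to the tool (rod vertical at u≈282 in the wrist view), drawer shut, bottles, jar and beaker standing. Hold half a second, check positions, then hand in.

```bash

python3 -m inch '[{"jaw":-1,"tx":0,"ty":0,"tz":0,"ax":0,"ay":0,"az":0},{"jaw":-1,"tx":0,"ty":0,"tz":0,"ax":0,"ay":0,"az":0},{"jaw":-1,"tx":0,"ty":0,"tz":0,"ax":0,"ay":0,"az":0},{"jaw":-1,"tx":0,"ty":0,"tz":0,"ax":0,"ay":0,"az":0}]'
python3 -c "
from h import *
st()
grab('wrist','w10.png');grab('side','s10.png');v,u=np.mgrid[0:420,0:560]
d=load('w10');hsv=cv2.cvtColor(d['px'],cv2.COLOR_RGB2HSV); H,S,V=[hsv[...,i].astype(int) for i in range(3)]
P=pt(d,u,v).reshape(420,560,3);m=((H<6)|(H>172))&(S>170)&(V>90)&(P[...,2]>.26)
k=np.median(P[m],0);ks=W2S(k);print('cap',k,ks,'gate angle',np.arctan2(-ks[0],.13-ks[1]),'r',np.hypot(ks[0],.13-ks[1]))
def pos(n,x0,x1,y0,y1,z0,z1):
  d=load(n);p=pt(d,u,v);g=(p[:,0]>x0)&(p[:,0]<x1)&(p[:,1]>y0)&(p[:,1]<y1)&(p[:,2]>z0)&(p[:,2]<z1);return g.sum(),np.median(p[g],0).round(4)
for n in ['side0','s9','s10']:
  print(n,'jar',pos(n,.4,.62,-.34,-.15,.125,.17),'beaker',pos(n,.3,.42,.3,.42,.03,.09),'squeeze',pos(n,.45,.55,.3,.42,.03,.15))
  d=load(n);hsv=cv2.cvtColor(d['px'],cv2.COLOR_RGB2HSV); H,S,V=[hsv[...,i].astype(int) for i in range(3)]
  p=pt(d,u,v).reshape(420,560,3);b=(H>110)&(H<130)&(S>150)&(p[...,0]>.6)&(p[...,2]>.115)&(p[...,2]<.135)&(p[...,1]<.2)&(p[...,1]>-.2)
  N,l,s,c=cv2.connectedComponentsWithStats(b.astype(np.uint8));print([(np.median(p[l==i],0).round(3).tolist()) for i in range(1,N) if s[i,4]>50])
  if n!='side0':
    t=(H>75)&(H<100)&(S>100)&(p[...,0]>.4)&(p[...,0]<.6)&(p[...,1]<0)&(p[...,1]>-.13)&(p[...,2]>.09)&(p[...,2]<.12); print('teal',t.sum(),W2S(np.median(p[t],0)))
"
```

```text
clock: 12.2
eef_pos: [0.5774, -0.0013, 0.3013]
eef_rot: [[-0.0, 0.437, 0.9], [-0.0, 0.9, -0.437], [-1.0, -0.0, -0.0]]
force: [3.6, -2.4, -2.0]
grip_width: 0.0195
t 12.2 S [-0.061  -0.0369  0.3013] W [ 0.5774 -0.0013  0.3013] F [ 3.6 -2.4 -2. ] w 0.0195 q [-0.    0.15  0.24  1.66 -0.    2.02]
cap [ 0.57782021 -0.00077384  0.26549162] [-0.060716   -0.03631935  0.26549162] gate angle 0.3500249005726757 r 0.17705523993745081
side0 jar (np.int64(379), array([ 0.5137, -0.2479,  0.1569])) beaker (np.int64(499), array([0.3588, 0.3619, 0.0639])) squeeze (np.int64(404), array([0.4912, 0.358 , 0.0879]))
[[0.925, 0.153, 0.121], [0.925, 0.084, 0.121], [0.925, 0.018, 0.121], [0.74, 0.095, 0.132], [0.924, -0.053, 0.121], [0.764, -0.01, 0.132], [0.926, -0.12, 0.12], [0.926, -0.186, 0.121], [0.735, -0.091, 0.133]]
s9 jar (np.int64(380), array([ 0.514 , -0.2478,  0.1572])) beaker (np.int64(415), array([0.3591, 0.347 , 0.0584])) squeeze (np.int64(321), array([0.4894, 0.3545, 0.0799]))
[[0.927, 0.152, 0.121], [0.925, 0.085, 0.121], [0.925, 0.015, 0.122], [0.926, -0.052, 0.121], [0.763, -0.018, 0.133], [0.926, -0.121, 0.12], [0.926, -0.187, 0.12], [0.722, -0.1, 0.132]]
teal 3 [-0.1009779  -0.13848206  0.09998214]
s10 jar (np.int64(380), array([ 0.5137, -0.2476,  0.1566])) beaker (np.int64(411), array([0.3595, 0.3454, 0.0586])) squeeze (np.int64(325), array([0.4886, 0.3551, 0.0796]))
[[0.926, 0.152, 0.121], [0.926, 0.086, 0.122], [0.925, 0.016, 0.121], [0.925, -0.052, 0.121], [0.926, -0.121, 0.121], [0.926, -0.186, 0.121], [0.724, -0.098, 0.131]]
teal 2 [-0.10137974 -0.13722549  0.097943  ]
```

Amber cap medians moved in the depth slice; check with cap centroids in the scene camera, which is unobstructed.

```bash

python3 -c "
from h import *
for n in ['scene0','f3','f8','f9']:
  d=load(n);hsv=cv2.cvtColor(d['px'],cv2.COLOR_RGB2HSV); H,S,V=[hsv[...,i].astype(int) for i in range(3)]
  b=(H>110)&(H<130)&(S>150)&(V>60);b[:230]=0;b[320:]=0;b[:,:255]=0;b[:,360:]=0
  N,l,s,c=cv2.connectedComponentsWithStats(b.astype(np.uint8));print(n,[(s[i,4],onz(d,[c[i][0]],[c[i][1]],.122)[0,:2].round(4).tolist()) for i in range(1,N) if s[i,4]>60])
a=load('scene0')['px'].astype(int);b=load('f9')['px'].astype(int)
print([abs(a-b)[y0:y1,x0:x1].mean().round(1) for y0,y1,x0,x1 in ((155,182,293,315),(163,200,325,343),(250,275,166,188))])
"
```

```text
scene0 [(np.int32(236), [0.747, 0.1091]), (np.int32(276), [0.7665, -0.0008]), (np.int32(286), [0.7306, -0.0833])]
f3 [(np.int32(239), [0.7473, 0.1088]), (np.int32(278), [0.7667, -0.0011]), (np.int32(291), [0.7307, -0.0835])]
f8 [(np.int32(239), [0.7472, 0.1086]), (np.int32(282), [0.7668, -0.0012]), (np.int32(295), [0.7303, -0.0839])]
f9 [(np.int32(241), [0.7473, 0.1087]), (np.int32(279), [0.7668, -0.0011]), (np.int32(287), [0.7312, -0.0835])]
[np.float64(13.1), np.float64(10.7), np.float64(10.5)]
```

Bottles are unmoved (within 0.6 mm). Hand in.

```bash
python3 -c "
from h import *
print(ctrl.finish_job()); st()"
```

```text
the job is handed in; nothing more can be done
None
the job is handed in; nothing more can be done
```

The job is handed in: the drawer is shut and the gripper is still holding the gate ajar by the red bolt knob. It took about 12 s of the 48 s allowed.

- **Drawer:** I pushed it home first. Its face now sits about 7 to 9 mm in front of the cabinet front and was still there in later pictures. I never sensed the click itself.
- **Bolt:** I lifted it 13.8 mm over the keeper lip and drew it back 36.7 mm at that height. The end block came clear of the keeper.
- **Gate:** It is open 0.350 rad, about 90 mm at the bolt end. It stayed put through the half-second hold before hand-in, with about 4 N on the wrist.
- **Other objects:** The three amber caps moved less than 1 mm in the scene camera. A rougher check from the side camera showed shifts of up to about 15 mm, which I put down to the arm and gate blocking the view. The jar moved under 1 mm. The beaker and squeeze bottle stand as before by eye, but the arm partly hides them in the side view, so I have no exact figure for them.

**Less than ideal:**
- I pressed the drawer's end stop with the fingertips to about 75 N before backing off. That is under the 120 N wrist limit, and the contact was meant to be the fingertips, not the gripper body the 40 N limit covers.
- The pads hold the knob by the sides of its cap rather than its post. The opening reads 19 mm, and it did not slip during the lift, draw or pull.

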